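# Lock the stop nut of a harness comb fixture

## Robot

A 7-joint arm with a two-finger parallel gripper is mounted at the origin on the work surface. World frame = base frame: x ahead of the robot, y to its left, z up, the work surface at z = 0. Lengths are in m, angles in rad, forces in N, time in s.
With the tool pointing down it reaches from about 0.425 to 1.025 m from the base axis. Payload 3.6 kg.
Tool frame: the origin (TCP) lies at the very end of the fingers, on their centre line; the grasp point (between the pads) lies 19 mm behind it; x points along the fingers, z is the direction in which the jaws open and shut, and the axes are right-handed (so a half turn about x gives the same grasp; the last joint's range is limited). The gripper opens to 85 mm and grips with 20 to 120 N. Pads are 22 mm wide; open, the fingers measure 114 mm over their backs; the gripper's body (76 mm by 85 mm) begins 54 mm behind the grasp point. The pads swing forward as they close: fully open they stand 13 mm farther back than shut.
Start: joints at [1.008, 0.591, 0.048, 1.609, -0.033, 0.943, -0.034], TCP at [0.328, -0.647, 0.231] pointing down, gripper open.
Joint ranges: [-2.69, 2.69], [-0.47, 2.24], [-1.27, 1.36], [0.19, 2.51], [-1.53, 4.68], [0.08, 2.07], [-3.09, 3.09]. Speed limits (rad/s): [2.57, 2.57, 3.14, 3.14, 3.14, 3.14, 3.14].

## Interface

Orientations are given as a unit quaternion [x, y, z, w].
In Python, from bench import telemetry, eyes, manip gives the robot as it stands.
- The arm moves only by the tool apply_moves, never from a script. Its argument "moves" is a list of rows, each a list of 6 numbers: the shift along the world's x, y, z in m, then the turn, a rotation vector about the world's x, y, z in rad. A call has exactly 8 rows; each row is the pose to reach, as a shift and turn from the pose commanded when the call began; what a row does not reach only later rows make up. A row lasts 1/12 s, in which the tool goes at most 41.7 mm and 7.16 degrees, less where a joint would pass 70% of its speed; a pose out of reach is approached as far as the arm can. A call with a gripper value outside its range is refused whole. "grip" is the finger opening in m, from 0 to 0.0854, set as the call begins (left out, the last holds). The fingers move at their own pace and stop on an object; "grip_force" is the grip in N (left out, the last holds). Time passes only in rows, so rows that repeat a pose let the fingers close, or fill a call up. It gives the time, the measured TCP pose, the force and the opening at its end, in the units of the state.
- telemetry.read_state(): the state, without advancing time (a new reading comes with each control period).
- eyes.grab_frame(name): name is "scene" or "top" or "wrist"; returns a dict with "img" (480x640x3 uint8, red, green, blue), "mtx" (3x3 intrinsics, pixels), "distortion" ([k1, k2, p1, p2, k3] as OpenCV has them; the pictures are not rectified), "extrinsics" (4x4, takes a point from camera to world coordinates). Camera axes: x right, y down, z forward; pixel columns grow to the right and rows downward; lengths in m; the calibration is good to about 2 mm. A picture is of the moment at which its call begins. There is no depth.
- manip.sign_off(): hands the job in, once; it reports no verdict.
The state is a dict: "time": time; "qpos": joint angles; "dq": joint speeds; "tau": joint torques, N m; "tcp_pos": TCP position; "orientation": TCP orientation; "wrist_force": force on the tool from outside, world axes, zero at the start; "moment": the same for the moment, N m; "grip_width": opening from 0.0 (shut) to 1.0 (fully open).
Only numpy, scipy, OpenCV 4.12 (cv2) and the standard library are available. Lean on these libraries where they do the work, as an engineer would, in place of code of your own. Each camera call takes 0.05 s, during which the arm holds its last target.

## Task

The lower hex nut on the fixture's threaded rod sets the height stop of the wire comb and is already where it belongs. Run the upper nut down the rod (clockwise seen from above) until it meets the washer on the lower nut, then tighten it with about 0.6 newton metres so that the two nuts stay locked; do not let the lower nut turn along. Let go, and leave the other things on the bench where they are.

Things in the scene. Friction and masses are not known exactly. Their poses are not given: they have to be found in the camera images.
- stand: the fixture, bolted down: base plate 170 x 110 x 16 mm, from which an upright M20 threaded rod (20 mm thick) rises to 119 mm above the bench. Under the nuts an aluminium arm (34 mm wide, top 59 mm above the bench) runs 110 mm to the stand's +x and carries a black comb, up to 83 mm high, 89 mm from the rod. Origin on the rod's axis at bench level, z up
- lock_nut: upper steel hex nut, captive on the rod: 30 mm across flats, 34.6 mm over corners, 18 mm high; sinks 2 mm per turn clockwise seen from above (0.32 mm per rad). Origin at its centre, half-way up; z up; x is square to two flats, the other pairs lie 60 and 120 degrees round. It turns with about 0.03 N m until it meets the washer: 1 to 2.2 mm of free gap at the start (3.2 to 7 rad)
- washer: plain washer 2 mm thick, 32 mm across, on the lower nut; origin at its centre, 81.5 mm above the bench. Once the upper nut meets it, turning takes about 0.3 N m while the washer beds down, over 0 to 0.6 rad (differs, cannot be seen); then it climbs ever more steeply: 0.6 N m about 0.1 rad, 0.9 N m about 0.14 rad after the climb begins. Counts as locked from 0.4 N m and stays tight when let go
- stop_nut: lower nut, same size and material, already set, 62.5 to 80.5 mm above the bench; origin at its centre, half-way up; z up. The free gap is the difference in height of the two nuts' centres less 20 mm. It resists turning only up to about 0.9 N m: tightening the upper nut harder drags it round
- stop_nut_corner (a point): a corner of the lower nut, half-way up, 17.3 mm from the axis: shows whether it has turned
- housing: loose black plastic connector housing 55 x 21 x 22 mm, bystander; origin under its centre
- housing_wide: loose black plastic connector housing 81 x 30 x 22 mm, bystander; origin under its centre
- terminal_tray: loose grey two-part tray 110 x 80 x 30 mm, bystander; origin under its centre
- screwdriver: loose black screwdriver 170 mm long, lying, bystander; origin under its middle
Things that resemble listed ones, but are neither listed nor needed, are in the scene too. Leave any purple or red look-alike of the stand alone.

How it is judged:
By the outcome, as a careful person would: the job done as asked, in the order asked, and still so for the second after the job is handed in, with the robot touching nothing.
It also fails if it takes over 72 s, if anything falls off the work surface, if the arm or the gripper's body presses on something with over 40 N, if the wrist force passes 120 N, or if a joint passes its speed limit or range.

## Working session

There is one attempt and no reset: what is moved stays moved. The work goes in short steps, Python scripts to look and compute and a tool call to move; the robot and the scene stay as the last step left them, time stands still between calls to the robot, and variables do not carry over. Pictures are saved under pics/ and viewed, and the job is handed in when it is done.

Besides the shell and the picture viewer there is one more tool, called after ">>>" as name(argument=value, ...) on one line, values as JSON. apply_moves: Moves the arm, as the interface text tells. Its arguments: {"type":"object","properties":{"moves":{"type":"array"},"grip":{"type":"number"},"grip_force":{"type":"number"}},"required":["moves"]}

```bash
ls; mkdir -p pics
cat > h.py <<'E'
import numpy as np, cv2
from bench import telemetry, eyes, manip
def grab(n,fn=None):
    f=eyes.grab_frame(n)
    if fn: cv2.imwrite('pics/'+fn,cv2.cvtColor(f['img'],cv2.COLOR_RGB2BGR))
    return f
def ray(f,u,v):
    p=cv2.undistortPoints(np.array([[[u,v]]],float),np.array(f['mtx']),np.array(f['distortion']))[0,0]
    E=np.array(f['extrinsics']); return E[:3,3],E[:3,:3]@np.array([p[0],p[1],1])
def onz(f,u,v,z):
    o,d=ray(f,u,v); return o+d*(z-o[2])/d[2]
def proj(f,P):
    E=np.linalg.inv(np.array(f['extrinsics'])); R=E[:3,:3]
    return cv2.projectPoints(np.array(P,float).reshape(-1,1,3),cv2.Rodrigues(R)[0],E[:3,3],np.array(f['mtx']),np.array(f['distortion']))[0].reshape(-1,2)
def tri(l):
    A=np.zeros((3,3));b=np.zeros(3)
    for f,u,v in l:
        o,d=ray(f,u,v); d=d/np.linalg.norm(d); M=np.eye(3)-np.outer(d,d); A+=M;b+=M@o
    return np.linalg.solve(A,b)
E
python3 - <<'E'
from h import *
import pickle
fs={n:grab(n,n+'0.png') for n in ['scene','top','wrist']}
pickle.dump(fs,open('f0.pkl','wb'))
print(telemetry.read_state())
for n in fs: print(n,np.round(fs[n]['extrinsics'],3).tolist(),np.round(fs[n]['mtx'],1).tolist())
E
```

```text
pics
{'time': 0.15, 'qpos': array([ 1.00845893,  0.59191665,  0.04833549,  1.609539  , -0.0333111 ,
        0.94273063, -0.03374048]), 'dq': array([ 0.00125284, -0.00192934,  0.0004497 , -0.00327993, -0.00034444,
       -0.00033078,  0.0017576 ]), 'tau': array([ 2.55066137e-03, -5.49246883e+01,  1.54943291e+00, -1.98452586e+01,
        9.51323658e-03,  5.64126400e-03,  2.53005989e-07]), 'tcp_pos': array([ 0.32729384, -0.6461827 ,  0.23039398]), 'orientation': array([ 0.37048124,  0.60302255, -0.3698834 ,  0.6019084 ]), 'wrist_force': array([ 0.22548541, -0.49283628, -0.07302986]), 'moment': array([-0.02490291, -0.0004    , -0.03186734]), 'grip_width': 1.0024209819696839}
scene [[-0.593, 0.673, -0.442, 0.95], [0.805, 0.486, -0.34, 0.313], [-0.014, -0.558, -0.83, 0.87], [0.0, 0.0, 0.0, 1.0]] [[471.1, 0.0, 315.9], [0.0, 471.1, 245.6], [0.0, 0.0, 1.0]]
top [[-0.018, -0.975, 0.224, 0.213], [-1.0, 0.017, -0.009, 0.001], [0.005, -0.224, -0.975, 1.435], [0.0, 0.0, 0.0, 1.0]] [[616.2, 0.0, 311.0], [0.0, 616.2, 239.1], [0.0, 0.0, 1.0]]
wrist [[0.453, -0.852, -0.263, 0.395], [-0.892, -0.433, -0.131, -0.614], [-0.002, 0.294, -0.956, 0.372], [0.0, 0.0, 0.0, 1.0]] [[364.5, 0.0, 319.9], [0.0, 364.5, 240.0], [0.0, 0.0, 1.0]]
```

View pics/scene0.png

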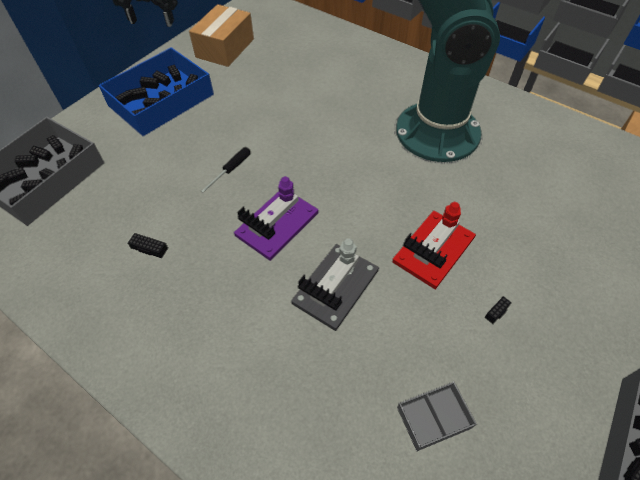

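View pics/top0.png

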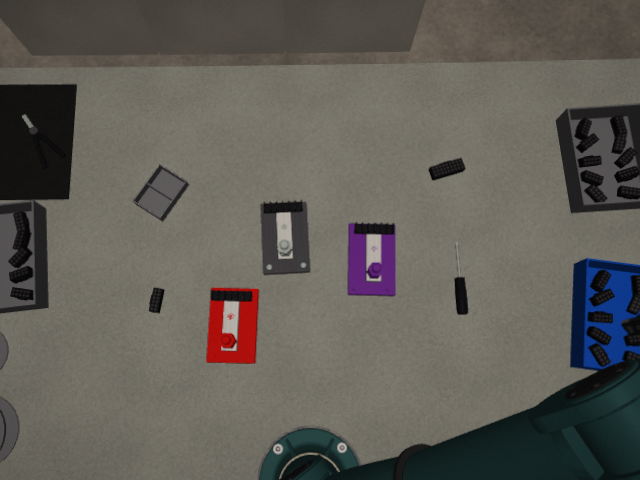

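View pics/wrist0.png

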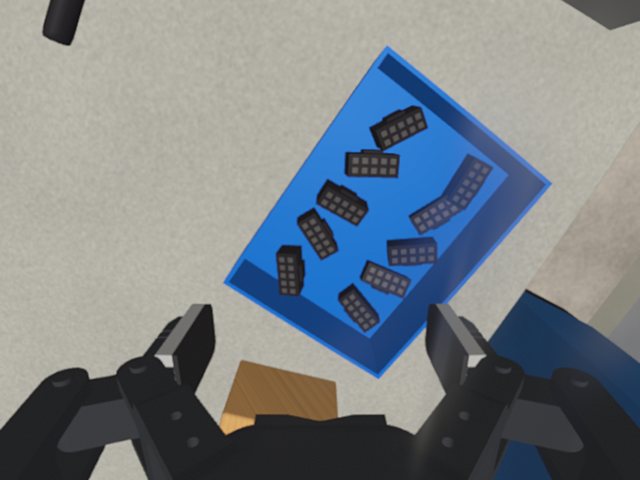

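Three stand-like things: the grey one (scene 336,285; top 285,238), the purple one (scene 277,222; top 372,259) and the red one (scene 434,247; top 233,326). Only the grey/steel one fits, since the coloured ones are look-alikes. I'll confirm it in a crop.

Run:
```python
from h import *
import pickle
fs=pickle.load(open('f0.pkl','rb'))
a=fs['scene']['img'][225:330,280:390]; b=fs['top']['img'][195:285,250:320]
a=cv2.resize(a,None,fx=4,fy=4,interpolation=cv2.INTER_CUBIC);b=cv2.resize(b,None,fx=4.6,fy=4.6,interpolation=cv2.INTER_CUBIC)
H=max(a.shape[0],b.shape[0]);o=np.zeros((H,a.shape[1]+b.shape[1],3),np.uint8);o[:a.shape[0],:a.shape[1]]=a;o[:b.shape[0],a.shape[1]:]=b
print(o.shape);cv2.imwrite('pics/c0.png',o[:,:,::-1])
for z in (.081,.119): print(z,onz(fs['top'],285,246,z),onz(fs['scene'],348,243,z))
```

```text
(420, 762, 3)
0.081 [0.50857669 0.0477856  0.081     ] [0.48620126 0.03882411 0.081     ]
0.119 [0.50027601 0.04647529 0.119     ] [0.50853659 0.05205569 0.119     ]
```

View pics/c0.png

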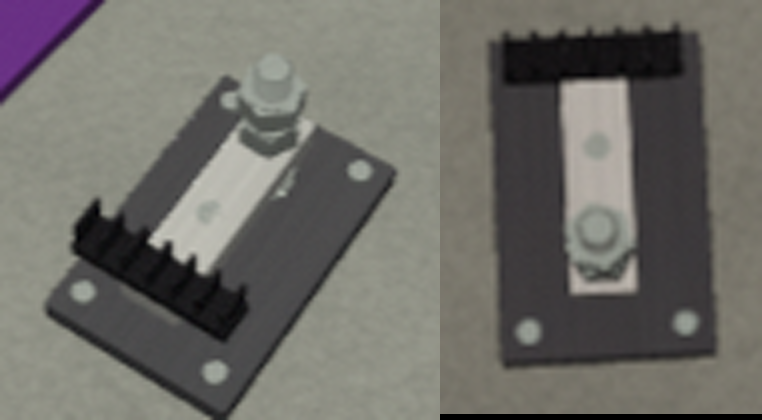

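The crop shows the grey stand with a steel rod at about (348,240) in scene and (284,245) in top, carrying two steel nuts, with the comb on the far side. I'll refine the rod position and check the tool axes.

Run:
```python
from h import *
import pickle
from scipy.spatial.transform import Rotation as R
fs=pickle.load(open('f0.pkl','rb'))
p=tri([(fs['top'],284.3,244.6),(fs['scene'],348.2,240.8)]);print(p, onz(fs['top'],284.3,244.6,.119),onz(fs['scene'],348.2,240.8,.119))
s=telemetry.read_state();print(R.from_quat(s['orientation']).as_matrix().round(3))
# comb/base direction from hole pairs in top
for u,v in [(529,331),(685,323),(598,146)]: print(onz(fs['top'],250+(u-440)/4.6,195+v/4.6,.016))
```

```text
[0.50348569 0.04851204 0.11767716] [0.50343351 0.04797714 0.119     ] [0.50405878 0.0494781  0.119     ]
[[-0.001  0.892  0.452]
 [ 0.002  0.452 -0.892]
 [-1.    -0.    -0.002]]
[0.47329412 0.08701537 0.016     ]
[0.47604189 0.00773101 0.016     ]
[0.56956324 0.05116381 0.016     ]
```

>>> apply_moves(moves=[[0.007,0.028,0,0,0,0],[0.014,0.056,0,0,0,0],[0.021,0.084,0,0,0,0],[0.029,0.114,0,0,0,0],[0.037,0.146,0,0,0,0],[0.045,0.178,0,0,0,0],[0.053,0.21,0,0,0,0],[0.061,0.242,0,0,0,0]])

```text
time: 0.82
tcp_pos: [0.3886, -0.403, 0.2311]
orientation: [0.37, 0.603, -0.37, 0.602]
wrist_force: [1.1, 0.1, 0.5]
grip_width: 1.002
```

>>> apply_moves(moves=[[0.008,0.032,0,0,0,0],[0.016,0.064,0,0,0,0],[0.024,0.096,0,0,0,0],[0.032,0.128,0,0,0,0],[0.04,0.16,0,0,0,0],[0.048,0.192,0,0,0,0],[0.056,0.224,0,0,0,0],[0.064,0.254,0,0,0,0]])

```text
time: 1.48
tcp_pos: [0.4525, -0.1489, 0.2313]
orientation: [0.37, 0.603, -0.37, 0.602]
wrist_force: [1.2, 0.0, -0.5]
grip_width: 1.0
```

Run:
```python
from h import *
s=telemetry.read_state()
for k in s: print(k,np.round(s[k],3))
```

```text
time 1.483
qpos [ 0.26   0.282 -0.046  2.153  0.019  0.707 -0.9  ]
dq [-0.67  -0.036 -0.129  0.048  0.058 -0.026 -0.83 ]
tau [ 3.6220e+00 -3.4106e+01  4.8200e-01 -1.5348e+01 -2.6000e-02  1.1300e-01
  5.3900e-01]
tcp_pos [ 0.452 -0.149  0.231]
orientation [ 0.37   0.603 -0.37   0.602]
wrist_force [ 1.178  0.048 -0.466]
moment [ 0.048 -0.018 -0.012]
grip_width 1.0
```

>>> apply_moves(moves=[[0.007,0.028,0,0,0,0.1],[0.014,0.056,0,0,0,0.2],[0.021,0.084,0,0,0,0.3],[0.028,0.112,0,0,0,0.4],[0.035,0.138,0,0,0,0.5],[0.042,0.162,0,0,0,0.6],[0.048,0.184,0,0,0,0.7],[0.051,0.198,0,0,0,0.8]])

```text
time: 2.15
tcp_pos: [0.5042, 0.0502, 0.2314]
orientation: [0.104, 0.699, -0.103, 0.7]
wrist_force: [-0.6, -0.5, -0.8]
grip_width: 1.001
```

>>> apply_moves(moves=[[0,0,0,0,0,0.1],[0,0,0,0,0,0.2],[0,0,0,0,0,0.3],[0,0,0,0,0,0.4],[0,0,0,0,0,0.5],[0,0,0,0,0,0.6],[0,0,0,0,0,0.7],[0,0,0,0,0,0.7]])

```text
time: 2.82
tcp_pos: [0.5033, 0.047, 0.2311]
orientation: [-0.14, 0.693, 0.14, 0.693]
wrist_force: [0.4, -0.1, -0.0]
grip_width: 1.0
```

Run:
```python
from h import *
import pickle
f=grab('wrist','w1.png');pickle.dump(f,open('w1.pkl','wb'))
s=telemetry.read_state()
for k in ['time','qpos','tcp_pos','wrist_force','moment']: print(k,np.round(s[k],4))
c=np.array([.5037,.0487])
print(proj(f,[[*c,.119],[*c,.102],[*c,.0825],[*s['tcp_pos']]]))
```

```text
time 2.8667
qpos [ 0.1803  0.3478 -0.4582  2.0817  0.2207  0.7582 -0.0197]
tcp_pos [0.5034 0.047  0.2311]
wrist_force [ 1.4956  0.3603 -0.7555]
moment [ 0.05    0.0011 -0.0099]
[[320.99035754 232.29442768]
 [320.92594166 226.2605702 ]
 [320.86065144 220.14821917]
 [319.53481776 306.27773065]]
```

View pics/w1.png

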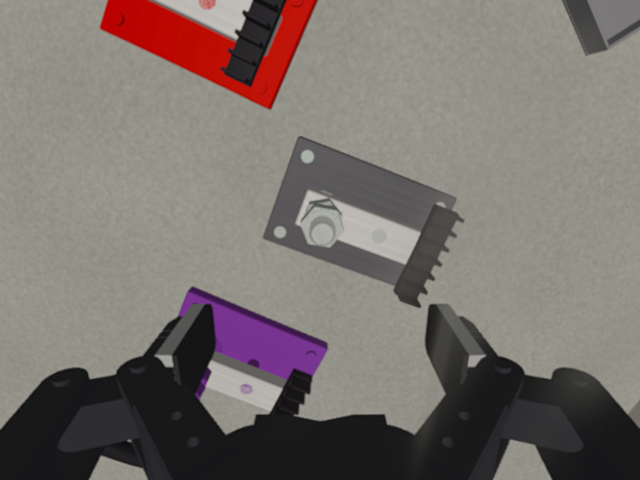

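The wrist picture shows the grey stand's rod top at about (321,232), where it was predicted to be (321,232). Next I'll enlarge it for the nut angle.

Run:
```python
from h import *
import pickle
f=pickle.load(open('w1.pkl','rb'))
a=f['img'][180:265,275:375]
cv2.imwrite('pics/c1.png',cv2.resize(a,None,fx=7,fy=7,interpolation=cv2.INTER_CUBIC)[:,:,::-1])
```

```text
(no output)
```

View pics/c1.png

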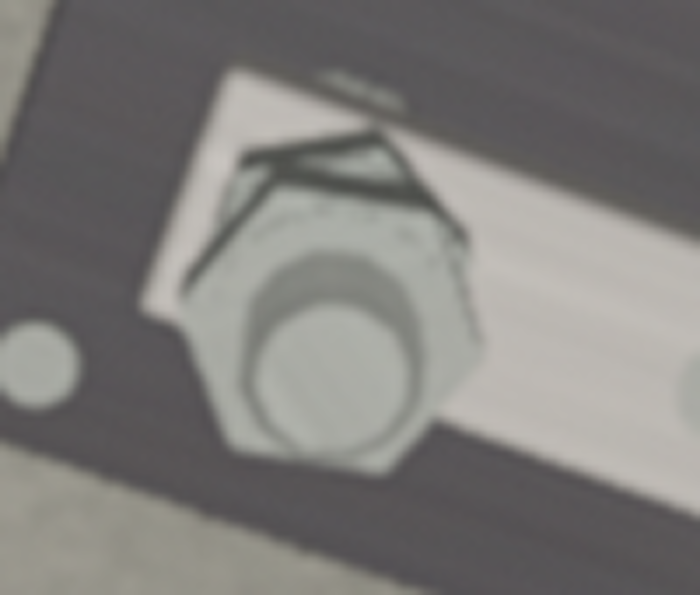

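Run:
```python
from h import *
import pickle
f=pickle.load(open('w1.pkl','rb'))
from scipy.spatial.transform import Rotation as R
c=[(183,293),(278,177),(428,203),(482,345),(387,472),(232,448)]
P=np.array([onz(f,275+(u+.5)/7-.5,180+(v+.5)/7-.5,.102)[:2] for u,v in c]);m=P.mean(0)
d=P-m;print(m,np.linalg.norm(d,axis=1)*1e3,(a:=np.degrees(np.arctan2(d[:,1],d[:,0]))))
corner=np.degrees(np.angle(np.exp(1j*np.radians(a)*6).mean()))/6
print('corner mod60',corner,'flat normal mod60',corner+30)
print('rod top',onz(f,275+(328.5)/7-.5,180+(378.5)/7-.5,.119))
s=telemetry.read_state();z=R.from_quat(s['orientation']).as_matrix()[:,2];print('jaw',z,np.degrees(np.arctan2(z[1],z[0])))
```

```text
[0.50432177 0.04925674] [16.6688189  17.47126057 17.13816123 16.73069871 18.15710234 18.05240325] [-169.40750251  132.40462615   75.49815377   14.89352949  -47.04894107
 -104.97684941]
corner mod60 13.565160294671747 flat normal mod60 43.56516029467175
rod top [0.50436874 0.04793738 0.119     ]
jaw [ 9.22711869e-01  3.85490147e-01 -3.91138000e-04] 22.674174376395737
```

>>> apply_moves(moves=[[0,0,-0.005,0,0,0.12],[0,0,-0.01,0,0,0.24],[0,0,-0.015,0,0,0.36],[0,0,-0.02,0,0,0.48],[0,0,-0.025,0,0,0.6],[0,0,-0.03,0,0,0.72],[0,0,-0.035,0,0,0.84],[0,0,-0.04,0,0,0.96]])

```text
time: 3.53
tcp_pos: [0.5035, 0.0471, 0.191]
orientation: [-0.445, 0.55, 0.445, 0.55]
wrist_force: [-0.8, -0.4, -1.1]
grip_width: 0.999
```

>>> apply_moves(moves=[[0,0,-0.005,0,0,0.12],[0,0,-0.01,0,0,0.24],[0,0,-0.015,0,0,0.36],[0,0,-0.02,0,0,0.48],[0,0,-0.025,0,0,0.6],[0,0,-0.03,0,0,0.72],[0,0,-0.035,0,0,0.84],[0,0,-0.035,0,0,0.96]], grip=0.06)

```text
time: 4.2
tcp_pos: [0.503, 0.0468, 0.1553]
orientation: [-0.648, 0.283, 0.649, 0.282]
wrist_force: [0.5, 1.2, -0.3]
grip_width: 0.702
```

>>> apply_moves(moves=[[0,0,0,0,0,0.12],[0,0,0,0,0,0.24],[0,0,0,0,0,0.36],[0,0,0,0,0,0.48],[0,0,0,0,0,0.54],[0,0,0,0,0,0.54],[0,0,0,0,0,0.54],[0,0,0,0,0,0.54]])

```text
time: 4.87
tcp_pos: [0.5036, 0.0471, 0.1562]
orientation: [-0.7, 0.101, 0.7, 0.101]
wrist_force: [-0.3, 0.1, 0.6]
grip_width: 0.703
```

```bash
cat > look.py <<'E'
import sys
from h import *
from scipy.spatial.transform import Rotation as R
import pickle
n=sys.argv[1]
f=grab('wrist',n+'.png');pickle.dump(f,open(n+'.pkl','wb'))
s=telemetry.read_state()
for k in ['time','qpos','tcp_pos','wrist_force','moment','grip_width']: print(k,np.round(s[k],4))
M=R.from_quat(s['orientation']).as_matrix();z=M[:,2];print('jaw deg',np.degrees(np.arctan2(z[1],z[0])),'x',M[:,0].round(4))
E
python3 look.py w2
```

```text
time 4.9167
qpos [ 0.5416  0.6284 -1.0123  2.1305  0.7645  0.8048  1.8977]
tcp_pos [0.5036 0.0472 0.1563]
wrist_force [-0.6179 -0.0902  0.0315]
moment [0.0076 0.0054 0.0118]
grip_width 0.7011
jaw deg 163.64022730639095 x [ 0.e+00 -4.e-04 -1.e+00]
```

View pics/w2.png

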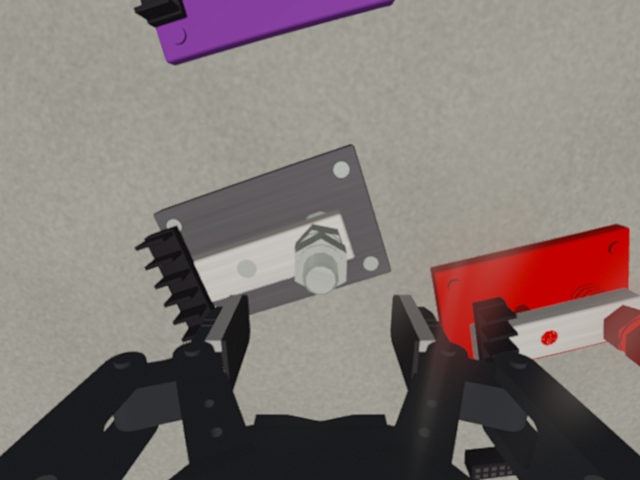

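The wrist picture shows the nut between the fingers in column (rod top about (320,277)), with the jaws square to a pair of flats. I'll check the rod centre once more from this view.

Run:
```python
from h import *
import pickle
f=pickle.load(open('w2.pkl','rb'))
a=f['img'][210:300,275:370]
cv2.imwrite('pics/c2.png',cv2.resize(a,None,fx=6.5,fy=6.5,interpolation=cv2.INTER_CUBIC)[:,:,::-1])
print(onz(f,320,278,.119))
print(proj(f,[[.5036,.0472,.119],[.504,.0485,.119]]))
```

```text
[0.50448434 0.04717766 0.119     ]
[[321.60700064 277.60478946]
 [321.57003107 279.96240366]]
```

View pics/c2.png

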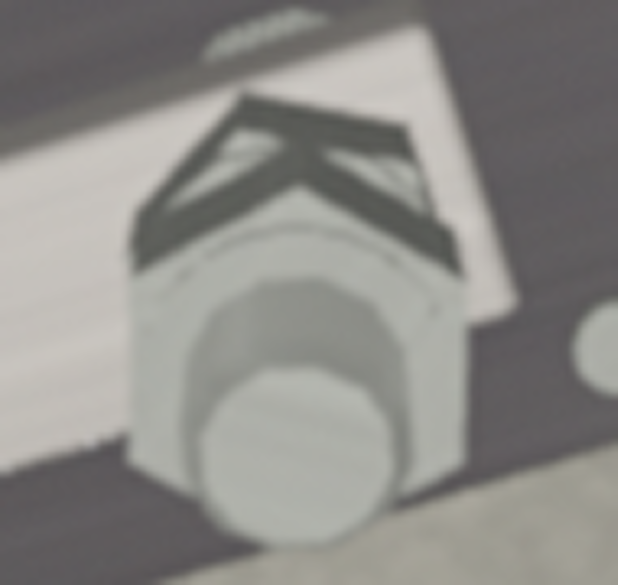

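>>> apply_moves(moves=[[0.0005,0.001,-0.01,0,0,0],[0.0005,0.001,-0.02,0,0,0],[0.0005,0.001,-0.03,0,0,0],[0.0005,0.001,-0.04,0,0,0],[0.0005,0.001,-0.05,0,0,0],[0.0005,0.001,-0.06,0,0,0],[0.0005,0.001,-0.07,0,0,0],[0.0005,0.001,-0.07,0,0,0]])

```text
time: 5.58
tcp_pos: [0.5028, 0.0478, 0.0842]
orientation: [-0.699, 0.1, 0.701, 0.099]
wrist_force: [-0.2, 0.7, 0.1]
grip_width: 0.701
```

>>> apply_moves(moves=[[0,0,0,0,0,0],[0,0,0,0,0,0],[0,0,0,0,0,0],[0,0,0,0,0,0],[0,0,0,0,0,0],[0,0,0,0,0,0],[0,0,0,0,0,0],[0,0,0,0,0,0]], grip=0.02, grip_force=50)

```text
time: 6.25
tcp_pos: [0.504, 0.0486, 0.0868]
orientation: [0.7, -0.1, -0.7, -0.1]
wrist_force: [-3.1, 0.4, 6.4]
grip_width: 0.339
```

```bash
python3 look.py w3
```

```text
time 6.3
qpos [ 0.4472  0.718  -0.8903  2.1721  0.9234  0.6958  1.7634]
tcp_pos [0.5039 0.0486 0.0868]
wrist_force [-2.6016  0.3303  6.5577]
moment [ 0.1323  0.5733 -0.0967]
grip_width 0.337
jaw deg 163.76322932042004 x [ 3.e-04  1.e-04 -1.e+00]
```

View pics/w3.png

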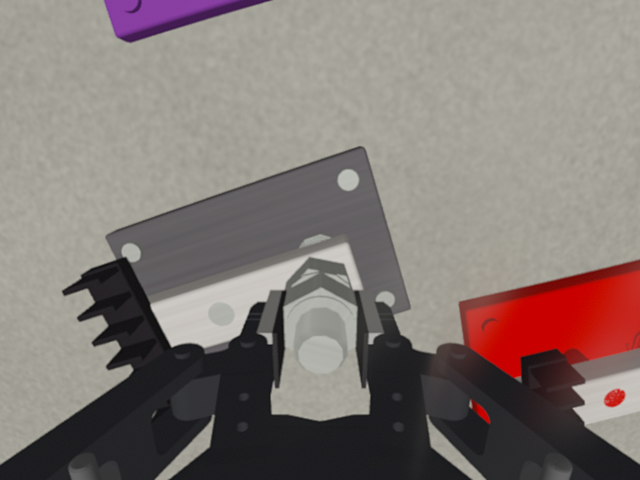

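Gripped: the wrist picture shows the pads on both flats of the upper nut at about (283,330) and (358,330). The first 2.9 rad lie within the guaranteed free gap, so I'll run them quickly, sinking with the thread.

>>> apply_moves(moves=[[0,0,0,0,0,-0.12],[0,0,-0.0001,0,0,-0.24],[0,0,-0.0001,0,0,-0.36],[0,0,-0.0002,0,0,-0.48],[0,0,-0.0002,0,0,-0.6],[0,0,-0.0002,0,0,-0.72],[0,0,-0.0003,0,0,-0.84],[0,0,-0.0003,0,0,-0.96]])

```text
time: 6.97
tcp_pos: [0.5035, 0.049, 0.0865]
orientation: [-0.574, 0.413, 0.574, 0.413]
wrist_force: [-3.5, 1.1, 5.6]
grip_width: 0.338
```

```bash
cat > st.py <<'E'
from h import *
from scipy.spatial.transform import Rotation as R
s=telemetry.read_state()
M=R.from_quat(s['orientation']).as_matrix();z=M[:,2]
print(round(s['time'],2),'q',np.round(s['qpos'],2),'F',np.round(s['wrist_force'],1),'M',np.round(s['moment'],3),'tau7',np.round(s['tau'][6],3),'g',np.round(s['grip_width'],4),'jaw',np.round(np.arctan2(z[1],z[0]),4),'p',np.round(s['tcp_pos'],4))
E
python3 st.py
```

```text
6.97 q [ 0.29  0.63 -0.66  2.18  0.74  0.56  0.97] F [-3.5  1.1  5.6] M [0.328 0.79  0.089] tau7 0.672 g 0.3384 jaw 1.8935 p [0.5035 0.049  0.0865]
```

>>> apply_moves(moves=[[0,0,0,0,0,-0.12],[0,0,-0.0001,0,0,-0.24],[0,0,-0.0001,0,0,-0.36],[0,0,-0.0002,0,0,-0.48],[0,0,-0.0002,0,0,-0.6],[0,0,-0.0002,0,0,-0.72],[0,0,-0.0003,0,0,-0.84],[0,0,-0.0003,0,0,-0.96]])

```text
time: 7.63
tcp_pos: [0.5036, 0.0496, 0.0862]
orientation: [-0.318, 0.631, 0.319, 0.632]
wrist_force: [-3.7, 2.1, 5.4]
grip_width: 0.333
```

>>> apply_moves(moves=[[0,0,0,0,0,-0.12],[0,0,-0.0001,0,0,-0.24],[0,0,-0.0001,0,0,-0.36],[0,0,-0.0002,0,0,-0.48],[0,0,-0.0002,0,0,-0.6],[0,0,-0.0002,0,0,-0.72],[0,0,-0.0003,0,0,-0.84],[0,0,-0.0003,0,0,-0.96]])

```text
time: 8.3
tcp_pos: [0.5041, 0.0498, 0.0859]
orientation: [0.009, 0.707, -0.008, 0.707]
wrist_force: [-2.2, 2.5, 3.7]
grip_width: 0.338
```

```bash
python3 st.py;python3 look.py w4
```

```text
8.3 q [-0.08  0.56 -0.15  2.19  0.2   0.4  -0.41] F [-2.2  2.5  3.7] M [0.725 0.457 0.07 ] tau7 0.555 g 0.3384 jaw -0.0252 p [0.5041 0.0498 0.0859]
time 8.35
qpos [-0.0767  0.5572 -0.1483  2.1938  0.199   0.4017 -0.4152]
tcp_pos [0.5042 0.0498 0.0859]
wrist_force [-2.396   4.7592  5.1877]
moment [0.9466 0.5087 0.0086]
grip_width 0.3402
jaw deg -1.6556160693571347 x [ 7.e-04  1.e-03 -1.e+00]
```

View pics/w4.png

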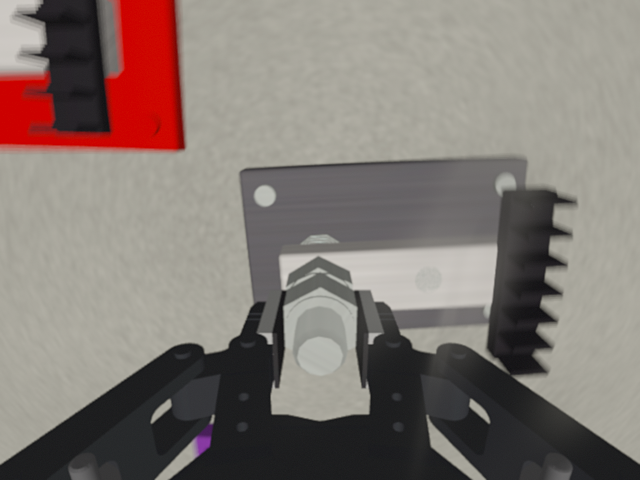

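Turned 2.88 rad, with pads and nut still square and the moment near 0. Next come smaller steps at a light grip, which caps the torque if the gap ends.

>>> apply_moves(moves=[[0,0,0,0,0,-0.04],[0,0,0,0,0,-0.08],[0,0,0,0,0,-0.12],[0,0,0,0,0,-0.16],[0,0,0,0,0,-0.2],[0,0,-0.0001,0,0,-0.24],[0,0,-0.0001,0,0,-0.28],[0,0,-0.0001,0,0,-0.28]], grip_force=32)

```text
time: 9.02
tcp_pos: [0.5044, 0.0498, 0.0858]
orientation: [0.106, 0.699, -0.105, 0.699]
wrist_force: [-1.0, 4.5, 4.9]
grip_width: 0.339
```

```bash
python3 st.py
```

```text
9.02 q [-0.13  0.56 -0.08  2.2   0.11  0.39 -0.59] F [-1.   4.5  4.9] M [ 0.76   0.466 -0.015] tau7 -0.088 g 0.339 jaw -0.2989 p [0.5044 0.0498 0.0858]
```

>>> apply_moves(moves=[[0,0,0,0,0,-0.03],[0,0,0,0,0,-0.06],[0,0,0,0,0,-0.09],[0,0,0,0,0,-0.12],[0,0,0,0,0,-0.15],[0,0,-0.0001,0,0,-0.18],[0,0,-0.0001,0,0,-0.21],[0,0,-0.0001,0,0,-0.24]])

```text
time: 9.68
tcp_pos: [0.5045, 0.0497, 0.0857]
orientation: [0.189, 0.681, -0.188, 0.682]
wrist_force: [-2.6, 2.7, 7.0]
grip_width: 0.335
```

```bash
python3 st.py
```

```text
9.68 q [-0.17  0.56 -0.02  2.2   0.02  0.39 -0.75] F [-2.6  2.7  7. ] M [0.76  0.384 0.079] tau7 0.116 g 0.3354 jaw -0.5387 p [0.5045 0.0497 0.0857]
```

>>> apply_moves(moves=[[0,0,0,0,0,-0.03],[0,0,0,0,0,-0.06],[0,0,0,0,0,-0.09],[0,0,0,0,0,-0.12],[0,0,0,0,0,-0.15],[0,0,-0.0001,0,0,-0.18],[0,0,-0.0001,0,0,-0.21],[0,0,-0.0001,0,0,-0.24]])

```text
time: 10.35
tcp_pos: [0.5046, 0.0496, 0.0856]
orientation: [0.269, 0.654, -0.268, 0.654]
wrist_force: [-2.4, 3.6, 5.4]
grip_width: 0.339
```

```bash
python3 st.py
```

```text
10.35 q [-0.22  0.56  0.04  2.2  -0.07  0.39 -0.9 ] F [-2.4  3.6  5.4] M [0.698 0.334 0.056] tau7 0.115 g 0.3392 jaw -0.7788 p [0.5046 0.0496 0.0856]
```

>>> apply_moves(moves=[[0,0,0,0,0,-0.03],[0,0,0,0,0,-0.06],[0,0,0,0,0,-0.09],[0,0,0,0,0,-0.12],[0,0,0,0,0,-0.15],[0,0,-0.0001,0,0,-0.18],[0,0,-0.0001,0,0,-0.21],[0,0,-0.0001,0,0,-0.24]])

```text
time: 11.02
tcp_pos: [0.5047, 0.0495, 0.0856]
orientation: [0.345, 0.617, -0.344, 0.617]
wrist_force: [-2.2, 2.9, 4.2]
grip_width: 0.334
```

```bash
python3 st.py
```

```text
11.02 q [-0.26  0.56  0.11  2.2  -0.15  0.39 -1.05] F [-2.2  2.9  4.2] M [0.649 0.276 0.028] tau7 0.114 g 0.3338 jaw -1.0189 p [0.5047 0.0495 0.0856]
```

>>> apply_moves(moves=[[0,0,0,0,0,-0.03],[0,0,0,0,0,-0.06],[0,0,0,0,0,-0.09],[0,0,0,0,0,-0.12],[0,0,0,0,0,-0.15],[0,0,-0.0001,0,0,-0.18],[0,0,-0.0001,0,0,-0.21],[0,0,-0.0001,0,0,-0.24]])

```text
time: 11.68
tcp_pos: [0.5048, 0.0493, 0.0855]
orientation: [0.417, 0.572, -0.416, 0.572]
wrist_force: [-1.4, 2.7, 6.4]
grip_width: 0.332
```

```bash
python3 st.py
```

```text
11.68 q [-0.31  0.56  0.17  2.2  -0.24  0.39 -1.21] F [-1.4  2.7  6.4] M [0.614 0.247 0.031] tau7 0.114 g 0.3324 jaw -1.2591 p [0.5048 0.0493 0.0855]
```

>>> apply_moves(moves=[[0,0,0,0,0,-0.03],[0,0,0,0,0,-0.06],[0,0,0,0,0,-0.09],[0,0,0,0,0,-0.12],[0,0,0,0,0,-0.15],[0,0,-0.0001,0,0,-0.18],[0,0,-0.0001,0,0,-0.21],[0,0,-0.0001,0,0,-0.24]])

```text
time: 12.35
tcp_pos: [0.5048, 0.0492, 0.0854]
orientation: [0.482, 0.518, -0.481, 0.518]
wrist_force: [0.1, 2.3, 6.4]
grip_width: 0.339
```

```bash
python3 st.py
```

```text
12.35 q [-0.35  0.57  0.23  2.21 -0.32  0.4  -1.36] F [0.1 2.3 6.4] M [0.446 0.275 0.048] tau7 0.115 g 0.3386 jaw -1.4991 p [0.5048 0.0492 0.0854]
```

>>> apply_moves(moves=[[0,0,0,0,0,-0.03],[0,0,0,0,0,-0.06],[0,0,0,0,0,-0.09],[0,0,0,0,0,-0.12],[0,0,0,0,0,-0.15],[0,0,-0.0001,0,0,-0.18],[0,0,-0.0001,0,0,-0.21],[0,0,-0.0001,0,0,-0.24]])

```text
time: 13.02
tcp_pos: [0.5048, 0.049, 0.0853]
orientation: [0.541, 0.456, -0.54, 0.456]
wrist_force: [-1.4, 2.1, 6.7]
grip_width: 0.334
```

```bash
python3 st.py
```

```text
13.02 q [-0.4   0.58  0.29  2.21 -0.41  0.41 -1.51] F [-1.4  2.1  6.7] M [ 0.43   0.271 -0.01 ] tau7 0.116 g 0.3341 jaw -1.7394 p [0.5048 0.049  0.0853]
```

>>> apply_moves(moves=[[0,0,0,0,0,-0.03],[0,0,0,0,0,-0.06],[0,0,0,0,0,-0.09],[0,0,0,0,0,-0.12],[0,0,0,0,0,-0.15],[0,0,-0.0001,0,0,-0.18],[0,0,-0.0001,0,0,-0.21],[0,0,-0.0001,0,0,-0.24]])

```text
time: 13.68
tcp_pos: [0.5048, 0.0488, 0.0853]
orientation: [0.591, 0.388, -0.591, 0.388]
wrist_force: [-1.9, 1.9, 6.6]
grip_width: 0.337
```

```bash
python3 st.py
```

```text
13.68 q [-0.44  0.59  0.35  2.21 -0.49  0.42 -1.67] F [-1.9  1.9  6.6] M [ 0.368  0.331 -0.006] tau7 0.117 g 0.3366 jaw -1.9795 p [0.5048 0.0488 0.0853]
```

>>> apply_moves(moves=[[0,0,0,0,0,-0.03],[0,0,0,0,0,-0.06],[0,0,0,0,0,-0.09],[0,0,0,0,0,-0.12],[0,0,0,0,0,-0.15],[0,0,-0.0001,0,0,-0.18],[0,0,-0.0001,0,0,-0.21],[0,0,-0.0001,0,0,-0.24]])

```text
time: 14.35
tcp_pos: [0.5047, 0.0487, 0.0851]
orientation: [0.634, 0.315, -0.633, 0.314]
wrist_force: [-0.5, 2.4, 7.8]
grip_width: 0.339
```

```bash
python3 st.py
```

```text
14.35 q [-0.49  0.6   0.42  2.21 -0.57  0.44 -1.83] F [-0.5  2.4  7.8] M [0.281 0.29  0.109] tau7 0.119 g 0.3392 jaw -2.2196 p [0.5047 0.0487 0.0851]
```

>>> apply_moves(moves=[[0,0,0,0,0,-0.03],[0,0,0,0,0,-0.06],[0,0,0,0,0,-0.09],[0,0,0,0,0,-0.12],[0,0,0,0,0,-0.15],[0,0,-0.0001,0,0,-0.18],[0,0,-0.0001,0,0,-0.21],[0,0,-0.0001,0,0,-0.24]])

```text
time: 15.02
tcp_pos: [0.5046, 0.0486, 0.0851]
orientation: [0.667, 0.237, -0.666, 0.236]
wrist_force: [-1.6, 0.9, 7.8]
grip_width: 0.34
```

```bash
python3 st.py
```

```text
15.02 q [-0.53  0.61  0.48  2.21 -0.65  0.46 -1.99] F [-1.6  0.9  7.8] M [0.31  0.358 0.067] tau7 0.122 g 0.3402 jaw -2.4596 p [0.5046 0.0486 0.0851]
```

>>> apply_moves(moves=[[0,0,0,0,0,-0.03],[0,0,0,0,0,-0.06],[0,0,0,0,0,-0.09],[0,0,0,0,0,-0.12],[0,0,0,0,0,-0.15],[0,0,-0.0001,0,0,-0.18],[0,0,-0.0001,0,0,-0.21],[0,0,-0.0001,0,0,-0.24]])

```text
time: 15.68
tcp_pos: [0.5044, 0.0485, 0.085]
orientation: [0.69, 0.156, -0.69, 0.155]
wrist_force: [-1.6, 1.7, 9.9]
grip_width: 0.337
```

```bash
python3 st.py
```

```text
15.68 q [-0.58  0.63  0.55  2.21 -0.73  0.48 -2.15] F [-1.6  1.7  9.9] M [0.216 0.452 0.276] tau7 -0.09 g 0.3373 jaw -2.6983 p [0.5044 0.0485 0.085 ]
```

The moment stepped up to about 0.28 N m after 5.5 rad: the nut has met the washer. I'll firm the grip without turning and average several readings.

>>> apply_moves(moves=[[0,0,0,0,0,0],[0,0,0,0,0,0],[0,0,0,0,0,0],[0,0,0,0,0,0],[0,0,0,0,0,0],[0,0,0,0,0,0],[0,0,0,0,0,0],[0,0,0,0,0,0]], grip_force=100)

```text
time: 16.35
tcp_pos: [0.5044, 0.0485, 0.0852]
orientation: [0.69, 0.156, -0.69, 0.155]
wrist_force: [-2.1, 1.0, 10.1]
grip_width: 0.319
```

```bash
cat > av.py <<'E'
from h import *
from scipy.spatial.transform import Rotation as R
L=[]
for i in range(5):
    s=telemetry.read_state()
    z=R.from_quat(s['orientation']).as_matrix()[:,2]
    L.append([s['moment'][2],s['tau'][6],np.arctan2(z[1],z[0]),s['qpos'][6],*s['wrist_force'],s['grip_width']])
    if i<4: eyes.grab_frame('wrist')
L=np.array(L);print(s['time'],'Mz',L[:,0].round(3),'mean',L[:,0].mean().round(3),'tau7,jaw,q7,F,g',L[:,1:].mean(0).round(4))
E
python3 av.py
```

```text
16.55 Mz [0.127 0.098 0.091 0.111 0.103] mean 0.106 tau7,jaw,q7,F,g [-0.1009 -2.6979 -2.1499 -2.0374  1.1195 10.9531  0.3209]
```

>>> apply_moves(moves=[[0,0,0,0,0,-0.007],[0,0,0,0,0,-0.014],[0,0,0,0,0,-0.021],[0,0,0,0,0,-0.028],[0,0,0,0,0,-0.035],[0,0,0,0,0,-0.042],[0,0,0,0,0,-0.049],[0,0,0,0,0,-0.056]])

```text
time: 17.22
tcp_pos: [0.5044, 0.0485, 0.0852]
orientation: [0.694, 0.137, -0.694, 0.136]
wrist_force: [-2.9, 1.2, 11.6]
grip_width: 0.32
```

```bash
python3 av.py
```

```text
17.4167 Mz [0.245 0.225 0.218 0.156 0.212] mean 0.211 tau7,jaw,q7,F,g [-0.2127 -2.7533 -2.1886 -2.5154  1.2245 11.309   0.321 ]
```

>>> apply_moves(moves=[[0,0,0,0,0,-0.007],[0,0,0,0,0,-0.014],[0,0,0,0,0,-0.021],[0,0,0,0,0,-0.028],[0,0,0,0,0,-0.035],[0,0,0,0,0,-0.042],[0,0,0,0,0,-0.049],[0,0,0,0,0,-0.056]])

```text
time: 18.08
tcp_pos: [0.5044, 0.0485, 0.0852]
orientation: [-0.697, -0.117, 0.697, -0.116]
wrist_force: [-1.4, 0.3, 11.5]
grip_width: 0.32
```

```bash
python3 av.py
```

```text
18.2833 Mz [0.246 0.244 0.183 0.203 0.22 ] mean 0.219 tau7,jaw,q7,F,g [-0.2145 -2.8093 -2.2277 -2.4623  1.1721 11.9066  0.3197]
```

>>> apply_moves(moves=[[0,0,0,0,0,-0.007],[0,0,0,0,0,-0.014],[0,0,0,0,0,-0.021],[0,0,0,0,0,-0.028],[0,0,0,0,0,-0.035],[0,0,0,0,0,-0.042],[0,0,0,0,0,-0.049],[0,0,0,0,0,-0.056]])

```text
time: 18.95
tcp_pos: [0.5043, 0.0485, 0.0852]
orientation: [-0.7, -0.098, 0.7, -0.097]
wrist_force: [-2.0, 1.5, 10.9]
grip_width: 0.323
```

```bash
python3 av.py
```

```text
19.15 Mz [0.292 0.222 0.199 0.189 0.266] mean 0.233 tau7,jaw,q7,F,g [-0.2148 -2.8653 -2.267  -2.4742  1.3194 11.0683  0.3216]
```

>>> apply_moves(moves=[[0,0,0,0,0,-0.007],[0,0,0,0,0,-0.014],[0,0,0,0,0,-0.021],[0,0,0,0,0,-0.028],[0,0,0,0,0,-0.035],[0,0,0,0,0,-0.042],[0,0,0,0,0,-0.049],[0,0,0,0,0,-0.056]])

```text
time: 19.82
tcp_pos: [0.5043, 0.0485, 0.0852]
orientation: [-0.703, -0.078, 0.703, -0.077]
wrist_force: [-2.6, 0.6, 11.6]
grip_width: 0.322
```

```bash
python3 av.py
```

```text
20.0167 Mz [0.252 0.228 0.211 0.225 0.279] mean 0.239 tau7,jaw,q7,F,g [-0.2304 -2.9213 -2.3066 -2.6224  1.0817 11.8337  0.32  ]
```

>>> apply_moves(moves=[[0,0,0,0,0,-0.005],[0,0,0,0,0,-0.01],[0,0,0,0,0,-0.015],[0,0,0,0,0,-0.02],[0,0,0,0,0,-0.025],[0,0,0,0,0,-0.03],[0,0,0,0,0,-0.035],[0,0,0,0,0,-0.04]])

```text
time: 20.68
tcp_pos: [0.5043, 0.0485, 0.0852]
orientation: [-0.704, -0.064, 0.704, -0.063]
wrist_force: [-3.0, 0.4, 11.5]
grip_width: 0.323
```

```bash
python3 av.py
```

```text
20.8833 Mz [0.385 0.375 0.317 0.275 0.34 ] mean 0.338 tau7,jaw,q7,F,g [-0.3302 -2.9605 -2.3347 -2.6953  0.7673 11.6149  0.3198]
```

>>> apply_moves(moves=[[0,0,0,0,0,-0.005],[0,0,0,0,0,-0.01],[0,0,0,0,0,-0.015],[0,0,0,0,0,-0.02],[0,0,0,0,0,-0.025],[0,0,0,0,0,-0.03],[0,0,0,0,0,-0.03],[0,0,0,0,0,-0.03]])

```text
time: 21.55
tcp_pos: [0.5043, 0.0485, 0.0852]
orientation: [-0.705, -0.054, 0.705, -0.053]
wrist_force: [-2.2, 1.0, 11.4]
grip_width: 0.319
```

```bash
python3 av.py
```

```text
21.75 Mz [0.386 0.395 0.422 0.439 0.394] mean 0.407 tau7,jaw,q7,F,g [-0.4129 -2.9898 -2.3558 -2.6083  1.2551 11.8803  0.3215]
```

>>> apply_moves(moves=[[0,0,0,0,0,-0.003],[0,0,0,0,0,-0.006],[0,0,0,0,0,-0.009],[0,0,0,0,0,-0.012],[0,0,0,0,0,-0.015],[0,0,0,0,0,-0.018],[0,0,0,0,0,-0.021],[0,0,0,0,0,-0.024]])

```text
time: 22.42
tcp_pos: [0.5043, 0.0485, 0.0852]
orientation: [-0.705, -0.046, 0.706, -0.045]
wrist_force: [-2.2, 1.3, 12.4]
grip_width: 0.321
```

```bash
python3 av.py
```

```text
22.6167 Mz [0.519 0.46  0.522 0.558 0.513] mean 0.515 tau7,jaw,q7,F,g [-0.5143 -3.0132 -2.3727 -2.8157  0.9857 11.8337  0.3212]
```

>>> apply_moves(moves=[[0,0,0,0,0,-0.003],[0,0,0,0,0,-0.006],[0,0,0,0,0,-0.009],[0,0,0,0,0,-0.012],[0,0,0,0,0,-0.015],[0,0,0,0,0,-0.016],[0,0,0,0,0,-0.016],[0,0,0,0,0,-0.016]])

```text
time: 23.28
tcp_pos: [0.5043, 0.0485, 0.0852]
orientation: [-0.706, -0.04, 0.706, -0.039]
wrist_force: [-3.1, 1.1, 11.9]
grip_width: 0.322
```

```bash
python3 av.py; python3 look.py w5
python3 - <<'E'
import cv2
a=cv2.imread('pics/w5.png')[210:400,230:410]
cv2.imwrite('pics/c5.png',cv2.resize(a,None,fx=3,fy=3,interpolation=cv2.INTER_CUBIC))
E
```

```text
23.4833 Mz [0.545 0.559 0.644 0.588 0.596] mean 0.586 tau7,jaw,q7,F,g [-0.5785 -3.0287 -2.3839 -2.5819  1.079  12.129   0.3209]
time 23.5333
qpos [-0.6347  0.6553  0.6351  2.217  -0.8209  0.5187 -2.3839]
tcp_pos [0.5043 0.0485 0.0852]
wrist_force [-1.9931  1.1635 12.7374]
moment [0.2492 0.5629 0.5359]
grip_width 0.3194
jaw deg -173.5334936770109 x [-6.0e-04  1.2e-03 -1.0e+00]
```

View pics/c5.png

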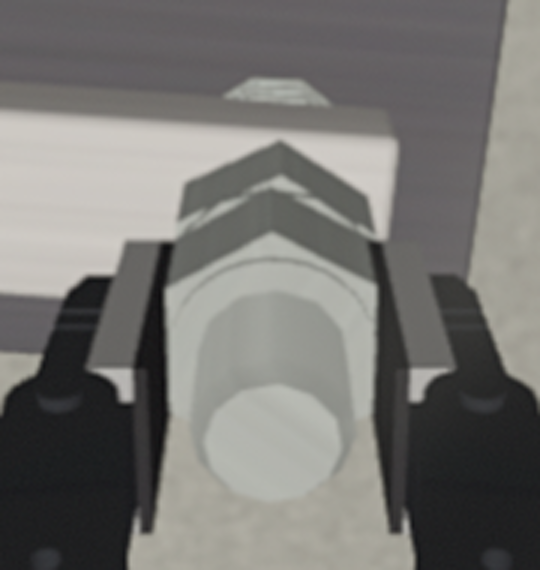

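About 0.58 N m is held at rest, and the nuts and washer sit together in the picture (lower corner at crop (280,142), upper at (272,192)). Now I'll release and rise.

>>> apply_moves(moves=[[0,0,0,0,0,0],[0,0,0,0,0,0],[0,0,0,0,0,0],[0,0,0,0,0,0],[0,0,0,0,0,0],[0,0,0,0,0,0],[0,0,0,0,0,0],[0,0,0,0,0,0]], grip=0.06)

```text
time: 24.2
tcp_pos: [0.504, 0.0482, 0.0842]
orientation: [-0.706, -0.037, 0.706, -0.037]
wrist_force: [-0.2, -0.3, 1.1]
grip_width: 0.703
```

>>> apply_moves(moves=[[0,0,0.01,0,0,0],[0,0,0.025,0,0,0],[0,0,0.04,0,0,0],[0,0,0.06,0,0,0],[0,0,0.08,0,0,0],[0,0,0.1,0,0,0],[0,0,0.12,0,0,0],[0,0,0.14,0,0,0]])

```text
time: 24.87
tcp_pos: [0.5037, 0.048, 0.2258]
orientation: [-0.706, -0.037, 0.706, -0.037]
wrist_force: [0.7, 0.7, 0.6]
grip_width: 0.706
```

```bash
python3 look.py w6; python3 av.py
python3 - <<'E'
from h import *
import pickle
f=pickle.load(open('w6.pkl','rb'))
print(proj(f,[[.504,.0485,.119]]))
u,v=proj(f,[[.504,.0485,.09]])[0].astype(int)
a=f['img'][v-55:v+55,u-60:u+60]; print(u-60,v-55)
cv2.imwrite('pics/c6.png',cv2.resize(a,None,fx=5,fy=5,interpolation=cv2.INTER_CUBIC)[:,:,::-1])
grab('scene','s6.png')
E
```

```text
time 24.9167
qpos [-0.8681  0.4664  0.9393  2.1229 -0.5337  0.7982 -2.6315]
tcp_pos [0.5061 0.0475 0.2289]
wrist_force [ 0.4659 -0.3743  1.4412]
moment [-0.0413 -0.0718 -0.043 ]
grip_width 0.6996
jaw deg -174.00539388748933 x [ 0.0059  0.0014 -1.    ]
25.1167 Mz [-0.043 -0.026  0.027 -0.02   0.019] mean -0.009 tau7,jaw,q7,F,g [-5.5200e-02 -3.0361e+00 -2.6290e+00 -3.2780e-01 -2.6000e-03  2.1590e-01
  7.0200e-01]
[[320.04910102 240.19638005]]
260 174
```

View pics/c6.png

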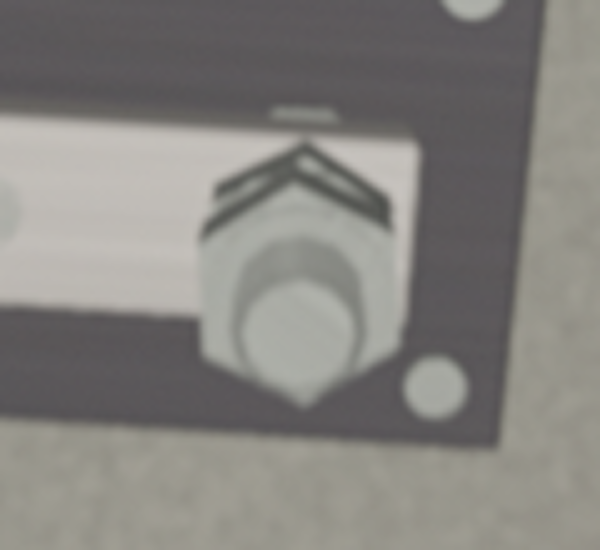

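View pics/s6.png

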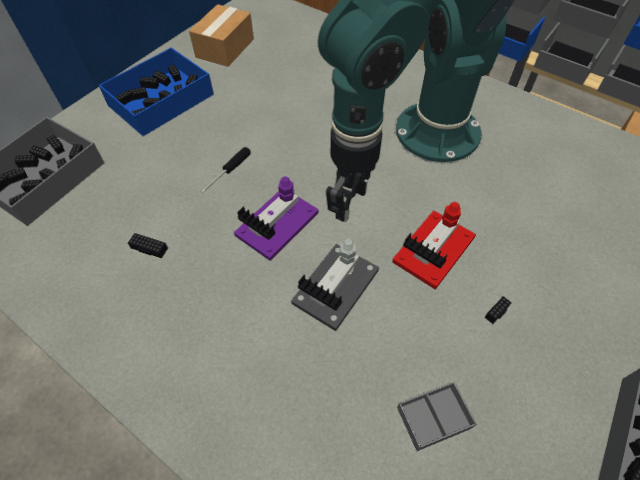

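The crop shows the upper nut seated with little gap. The scene view shows everything else where it was. Next I'll compare the lower nut's corner angles before and after, and the upper nut's height.

Run:
```python
from h import *
import pickle
f1=pickle.load(open('w1.pkl','rb'));f6=pickle.load(open('w6.pkl','rb'))
for nm,f,c,o,k in (('before',f1,[(240,160),(378,129),(469,240)],(275,180),7),('after',f6,[(214,189),(307,142),(391,203)],(260,174),5)):
  for z in (.0625,):
    P=np.array([onz(f,o[0]+(u+.5)/k-.5,o[1]+(v+.5)/k-.5,z)[:2] for u,v in c])
    d=P-[.504,.0485];a=np.degrees(np.arctan2(d[:,1],d[:,0]))
    print(nm,z,np.linalg.norm(d,axis=1)*1e3,a,a%60, [np.degrees(np.arctan2(*(P[i+1]-P[i])[::-1]))%60 for i in (0,1)])
c=[(200,237),(297,173),(393,233),(400,350),(305,408),(203,355)]
P=np.array([onz(f6,260+(u+.5)/5-.5,174+(v+.5)/5-.5,.1005)[:2] for u,v in c]);d=P-P.mean(0);a=np.arctan2(d[:,1],d[:,0])
print('upper corner', np.degrees(np.angle(np.exp(6j*a).mean()))/6)
```

```text
before 0.0625 [15.31151479 16.32858447 17.95622047] [156.40641441  89.52169627  26.09704991] [36.40641441 29.52169627 26.09704991] [np.float64(35.75055948236816), np.float64(32.202774074066326)]
after 0.0625 [17.26836962 16.54344723 16.34397043] [ -22.87260272  -86.74583481 -152.77290379] [37.12739728 33.25416519 27.22709621] [np.float64(33.22083263397582), np.float64(29.70578231970137)]
upper corner -22.209216161215092
```

```bash
python3 -c "
from h import *
print(manip.sign_off(), telemetry.read_state()['time'])"
```

```text
the job is handed in; nothing more can be done
the job is handed in; nothing more can be done
```

The upper nut is locked against the washer on the lower nut. I let go, raised the gripper clear, and handed the job in at about 25 s.

- **Running down:** the nut turned about 5.5 rad clockwise in one grip. The wrist moment then stepped up to about 0.28 N m, showing that it had met the washer.
- **Tightening:** the washer bedded down over about 0.25 rad, then the torque climbed. I stopped when the wrist moment averaged 0.59 N m with the arm holding still; joint 7 read 0.58.
- **Upper nut after release:** its corners in the last wrist picture are within about 1.5° of the angle at which it was tightened, so it has not sprung back.
- **Lower nut:** the two ways of measuring it disagreed in sign, +2° by its corners and −2.5° by its edges. Both are within picture accuracy, so I take it not to have turned.
- **Bystanders:** the scene picture after release shows the loose items and the coloured look-alikes where they were, judged by eye only.
- **Free gripper:** it read close to zero force and moment after rising.

The wrist moment during bedding read about 0.22 N m with the arm still, below the stated 0.3. It read about 0.25 to 0.29 just as each step ended, so the true final torque may differ from 0.6 N m by a few hundredths.

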